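# Close the cam clamps of a gluing jig

### The arm

A 7-joint arm with a two-finger parallel gripper is mounted at the origin on the work surface. World frame = base frame: x ahead of the robot, y to its left, z up, the work surface at z = 0. Lengths are in m, angles in rad, forces in N, time in s.
With the tool pointing down it reaches from about 0.35 to 0.9 m from the base axis. Payload 7.2 kg.
Tool frame: the origin (TCP) lies at the very end of the fingers, on their centre line; the grasp point (between the pads) lies 19 mm behind it (arm.pinch_z is the distance from the TCP to the grasp point, in m); z points along the fingers, y is the line along which they close (so a half turn about z gives the same grasp; the last joint's range is limited). The gripper opens to 85 mm and grips with 20 to 120 N. Pads are 22 mm wide; open, the fingers measure 114 mm over their backs; the gripper's body (76 mm by 85 mm) begins 54 mm behind the grasp point. The pads swing forward as they close: fully open they stand 13 mm farther back than shut.
Start: joints at [-1.189, 0.411, -0.013, 1.596, 0.006, 1.134, -0.082], TCP at [0.272, 0.563, 0.231] pointing down, gripper open.
Joint ranges: [-2.95, 2.95], [-0.29, 1.99], [-1.47, 1.44], [0.14, 2.54], [-1.03, 4.17], [0.13, 1.85], [-2.86, 2.86]. Speed limits (rad/s): [2.39, 2.39, 3.01, 3.01, 3.14, 3.14, 3.14].

### API

Orientations are given as a rotation vector (axis times angle).
In Python, from rig import arm gives the robot as it stands. The module is installed in compiled form; this text tells all that it offers.
- The arm moves only by the tool arm_command, never from a script. Its argument "motion" is a list that holds one entry, the list of rows, each a list of 7 numbers: the shift along the tool's x, y, z in units of 0.025 m (1.0 is 0.025 m), then the turn, a rotation vector about the tool's x, y, z in units of 180 degrees (1.0 is 180 degrees), then the gripper's target within -1 to 1 (shut at 1, half-way at 0, fully open at -1). In form: [[[dx, dy, dz, wx, wy, wz, hand], ...]]. A call has exactly 5 rows; each row shifts and turns the commanded pose from where the row before left it, along the tool's axes as they then stand; what a row does not reach is not made up. A row lasts 1/8 s, in which the tool goes at most 62.5 mm and 10.7 degrees, less where a joint would pass 70% of its speed; a pose out of reach is approached as far as the arm can. A call with a number of a shift or a turn outside -1 to 1 is refused whole. A call with a gripper value outside its range is refused whole. The fingers move at their own pace and stop on an object; the grip force is fixed at half the most. Time passes only in rows, so rows that do not move let the fingers close, or fill a call up. It gives the time, the measured TCP pose, the force, the opening and the grip force at its end, in the units of the state.
- arm.get_obs(): the state, without advancing time (a new reading comes with each control period).
- arm.camera(name): name is "scene" or "top"; returns (picture, depth): 480x640x3 uint8, red, green, blue; 480x640 float32, m along the optical axis (not along the pixel's ray), 0 where there is no reading.
- arm.camera_params(name): a dict with "fx", "fy", "cx", "cy" (pixels), "D" ([k1, k2, p1, p2, k3] as OpenCV has them; the pictures are not rectified), "T" (4x4, takes a point from camera to world coordinates). Camera axes: x right, y down, z forward; pixel columns grow to the right and rows downward; lengths in m; the calibration is good to about 2 mm. A picture is of the moment at which its call begins. camera_params takes no time and is no camera call.
- arm.sign_off(): hands the job in; it is judged then, once.
Trained networks look in the newest picture that a camera, given by its name, has taken for a name from the list of things; names that differ only in an ending like _2 or _b are one class to them, and where a whole thing is asked for, a point or a joint stands for the part that bears it (a point fixed in the world has none). Each returns a list of dicts, best first, with "conf" (0 to 1); they miss things now and then, are a little off and sometimes report something else, mostly with a low value. They report only what shows in the picture. A call takes as long as a camera call.
- arm.recognise(camera, name): "rect" ([left, top, width, height] in pixels, round what is visible of it).
- arm.cut_out(camera, name): "pixels" (480x640 bool, what is visible of it) and "rect" ([left, top, width, height] in pixels, round what is visible of it).
The state is a dict: "time_s": time; "joint_pos": joint angles; "joint_vel": joint speeds; "joint_torque": joint torques, N m; "ee_pos": TCP position; "tool_rot": TCP orientation; "ft_force": force on the tool from outside, world axes, zero at the start; "wrist_torque": the same for the moment, N m; "finger_gap": finger opening in m; "finger_force": force on a finger pad.
Only numpy, scipy, OpenCV 4.12 (cv2) and the standard library are available. Lean on these libraries where they do the work, as an engineer would, in place of code of your own. Each camera call takes 0.05 s, during which the arm holds its last target. There are 200 camera calls.

### The job

Clamp the plywood strip in the jig: with a finger, push the red end of each of the two cam levers outward until the lever is fully closed against its stop, so that the cams press the strip flat along the dark fence. Grasp nothing: do not touch or lift the strip yourself, and leave the jar, the offcut and the other things on the bench where they are.

Things in the scene. Friction and masses are not known exactly. Their poses are not given: they have to be found in the camera images.
- jig: the clamping jig, fixed to the bench: grey laminate-faced board 300 mm (its x) by 460 mm (its y) by 18 mm; origin at its underside, midway between the two lever pivots; x points away from the robot towards the fence, y to the left, z up. A dark wooden fence 340 mm long and 32 mm high stands on it, its straight face at x = +105.7 mm looking to -x
- left_cam (a joint): left cam lever, value in rad. 0: the lever's arm points along the jig's -x (towards the robot). It grows as the arm swings outward, clockwise seen from above, to 1.571: a hard stop, arm along the jig's +y, fully closed. Starts between -0.35 and 0.15. Friction alone resists, about 1.5 N at the red end plus the sliding blank, and the lever stays where it is left (no spring)
- right_cam (a joint): right cam lever, value in rad. 0: the lever's arm points along the jig's -x (towards the robot). It grows as the arm swings outward, anticlockwise seen from above, to 1.571: a hard stop, arm along the jig's -y, fully closed. Starts between -0.35 and 0.15. Friction alone resists, about 1.5 N at the red end plus the sliding blank, and the lever stays where it is left (no spring)
- left_cam_pivot (a point): point on the vertical turning axis of the left lever at the arm's mid height, 45 mm above the table (jig frame x 0, y +85 mm). Below the arm an eccentric dark wooden disc (52 mm across, centre 20 mm off the axis, between 20 and 36 mm above the table) pushes the blank
- right_cam_pivot (a point): point on the vertical turning axis of the right lever at the arm's mid height, 45 mm above the table (jig frame x 0, y -85 mm). Below the arm an eccentric dark wooden disc (52 mm across, centre 20 mm off the axis, between 20 and 36 mm above the table) pushes the blank
- left_cam_grip (a point): point in the middle of the red end of the left lever's arm, 92 mm from its turning axis, 45 mm above the table. The arm is a straight level bar, steel near the axis, red from 65 to 120 mm; the red end is 20 mm wide and 16 mm high (37 to 53 mm above the table). The board's top is 18 mm above the table, so fingertips can go down beside the arm
- right_cam_grip (a point): point in the middle of the red end of the right lever's arm, 92 mm from its turning axis, 45 mm above the table. The arm is a straight level bar, steel near the axis, red from 65 to 120 mm; the red end is 20 mm wide and 16 mm high (37 to 53 mm above the table). The board's top is 18 mm above the table, so fingertips can go down beside the arm
- blank: loose plywood strip lying on the board between cams and fence: 60 mm (its x) by 280 mm (its y) by 18 mm thick, 0.22 kg; origin at the centre of its underside, which is 18 mm above the table. Against the fence its origin is at about x = +75.7 mm in the jig frame; it starts about 6 to 14 mm short of that and slightly skew. Not to be touched by the robot
- jar: bystander standing on the jig board between the two levers, about 25 mm on the robot's side of the pivot line: small amber jar, 34 mm across, 45 mm high (top 63 mm above the table); origin under its centre
- offcut: bystander lying on the jig board's near left corner: wooden offcut 35 x 45 x 22 mm; origin under its centre
- glue: bystander: yellow glue bottle, 62 mm across, 175 mm high; origin under its centre
- driver: bystander: screwdriver about 200 mm long with orange handle lying on the bench; origin under its middle
- tumbler: bystander: clear tumbler, 72 mm across, 95 mm high; origin under its centre
- tape: bystander: black tape measure, 65 x 40 x 60 mm; origin under its centre

How it is judged:
By the outcome, as a careful person would: the job done as asked, in the order asked, and still so for the second after the job is handed in, with the robot touching nothing.
It also fails if it takes over 54 s, if anything falls off the work surface, if the arm or the gripper's body presses on something with over 40 N, if the wrist force passes 120 N, or if a joint passes its speed limit or range.

## Working session

There is one attempt and no reset: what is moved stays moved. The work goes in short steps, Python scripts to look and compute and a tool call to move; the robot and the scene stay as the last step left them, time stands still between calls to the robot, and variables do not carry over. Pictures are saved under pics/ and viewed, at most 10 in all, crops included, and the job is handed in when it is done.

Besides the shell and the picture viewer there is one more tool, called after "Emit:" as a command line: name --argument value ..., lists and objects as JSON in quotes. arm_command: Moves the arm, as the interface text tells. Its arguments: {"type":"object","properties":{"motion":{"type":"array","items":{"type":"array","items":{"type":"array","items":{"type":"number","minimum":-1,"maximum":1}}}}},"required":["motion"]}

```bash
mkdir -p pics; cat > h.py <<'E'
import numpy as np, cv2
from rig import arm
def world(cam,uv,z=None,depth=None):
    p=arm.camera_params(cam);K=np.array([[p['fx'],0,p['cx']],[0,p['fy'],p['cy']],[0,0,1.]])
    uv=np.array(uv,float).reshape(-1,1,2)
    n=cv2.undistortPoints(uv,K,np.array(p['D'],float)).reshape(-1,2)
    r=np.c_[n,np.ones(len(n))]; T=np.array(p['T'])
    d=r@T[:3,:3].T;o=T[:3,3]
    s=((z-o[2])/d[:,2]) if z is not None else np.array(depth)
    return o+d*s[:,None]
def px(cam,P):
    p=arm.camera_params(cam);K=np.array([[p['fx'],0,p['cx']],[0,p['fy'],p['cy']],[0,0,1.]])
    T=np.linalg.inv(np.array(p['T']))
    return cv2.projectPoints(np.array(P,float).reshape(-1,3),cv2.Rodrigues(T[:3,:3])[0],T[:3,3],K,np.array(p['D'],float))[0].reshape(-1,2)
E
python3 - <<'E'
from h import *
for c in ['top','scene']:
    im,d=arm.camera(c); cv2.imwrite(f'pics/{c}0.png',im[:,:,::-1]); np.save(f'{c}0.npy',d)
    print(c,np.round(arm.camera_params(c)['T'],3).tolist())
    for n in ['jig','left_cam','right_cam','left_cam_grip','right_cam_grip','left_cam_pivot','jar','blank','offcut','glue','tumbler']:
        try: print(n,[(np.round(q['rect']).tolist(),round(q['conf'],2)) for q in arm.recognise(c,n)[:3]])
        except Exception as e: print(n,e)
o=arm.get_obs();print(o['time_s'],o['ee_pos'],o['tool_rot'],o['finger_gap'])
E
```

```text
top [[0.031, -0.992, 0.118, 0.39], [-1.0, -0.031, 0.003, -0.02], [0.001, -0.118, -0.993, 1.277], [0.0, 0.0, 0.0, 1.0]]
jig [([272.0, 210.0, 24.0, 51.0], 0.72), ([234.0, 155.0, 177.0, 124.0], 0.64)]
left_cam [([273.0, 210.0, 22.0, 51.0], 0.93), ([342.0, 202.0, 26.0, 53.0], 0.52)]
right_cam [([342.0, 201.0, 30.0, 54.0], 0.82)]
left_cam_grip []
right_cam_grip [([341.0, 204.0, 27.0, 49.0], 0.59)]
left_cam_pivot []
jar [([342.0, 204.0, 32.0, 52.0], 0.7), ([315.0, 219.0, 15.0, 10.0], 0.56)]
blank [([271.0, 180.0, 103.0, 29.0], 0.8)]
offcut [([250.0, 262.0, 13.0, 12.0], 0.5)]
glue [([458.0, 208.0, 34.0, 24.0], 0.95)]
tumbler [([125.0, 250.0, 33.0, 29.0], 0.68)]
scene [[0.575, 0.553, -0.603, 1.26], [0.818, -0.38, 0.432, -0.52], [0.01, -0.742, -0.671, 0.849], [0.0, 0.0, 0.0, 1.0]]
jig [([201.0, 205.0, 243.0, 176.0], 0.97)]
left_cam [([317.0, 212.0, 56.0, 42.0], 0.55)]
right_cam [([272.0, 240.0, 34.0, 63.0], 0.93)]
left_cam_grip [([318.0, 213.0, 57.0, 45.0], 0.81), ([276.0, 242.0, 25.0, 58.0], 0.46)]
right_cam_grip [([276.0, 246.0, 27.0, 56.0], 0.79)]
left_cam_pivot [([318.0, 213.0, 57.0, 44.0], 0.59)]
jar [([314.0, 244.0, 14.0, 27.0], 0.57)]
blank [([283.0, 247.0, 117.0, 84.0], 0.92), ([312.0, 243.0, 15.0, 26.0], 0.59)]
offcut [([340.0, 196.0, 24.0, 17.0], 0.54)]
glue [([118.0, 301.0, 47.0, 75.0], 0.83)]
tumbler [([423.0, 136.0, 30.0, 42.0], 0.8)]
1.2 [0.27175106 0.56280966 0.23128333] [ 7.00533875e-01  3.06246257e+00 -4.43083170e-05] 0.08546635640326918
```

```bash
python3 - <<'E'
from h import *
im=cv2.imread('pics/top0.png')
cv2.imwrite('pics/top0c.png',cv2.resize(im[140:290,220:420],(800,600),interpolation=cv2.INTER_CUBIC))
hsv=cv2.cvtColor(im,cv2.COLOR_BGR2HSV)
m=(((hsv[...,0]<8)|(hsv[...,0]>172))&(hsv[...,1]>130)&(hsv[...,2]>80)).astype(np.uint8)
n,l,s,c=cv2.connectedComponentsWithStats(m)
for i in range(1,n):
    if s[i][4]>25:
        ys,xs=np.nonzero(l==i)
        W=world('top',np.c_[xs,ys],z=.053)[:,:2]; mu=W.mean(0); w,v=np.linalg.eigh(np.cov((W-mu).T)); print(s[i],mu.round(4),v[:,1].round(3),np.sqrt(w*12).round(4))
E
```

```text
[341 233  11  20 128] [ 0.5176 -0.0832] [-0.983  0.181] [0.0181 0.0516]
[288 242   7  20 135] [0.4888 0.0638] [-0.999 -0.035] [0.0183 0.0523]
```

View pics/top0c.png

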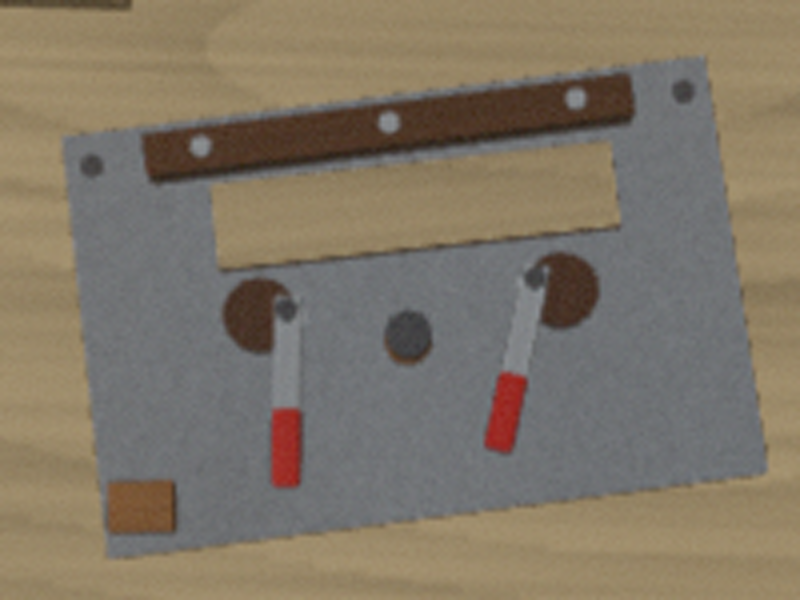

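View pics/scene0.png

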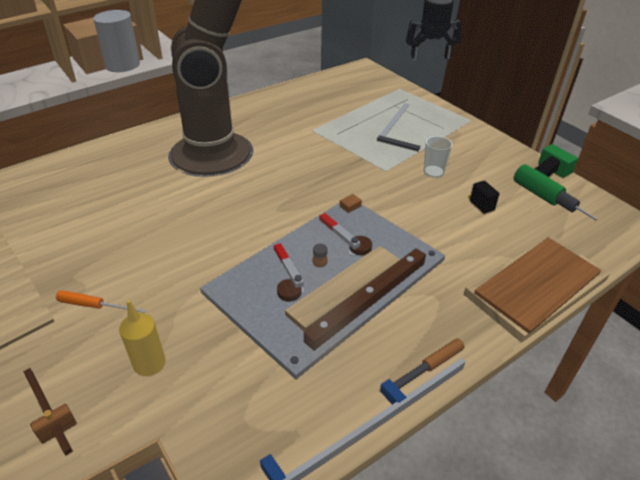

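Both pictures agree. In the top view, the left red end is at about (291,252) and the right at (345,243). The jar sits between the levers at (322,223), and the offcut is at the near left corner (255,267). The pivots come out 169 mm apart (170 expected), giving the jig origin at about (0.5945, -0.0165), yaw 0.16 rad, left cam about 0.13 and right about -0.34. Next I turn the tool to line up with the jig and shut the fingers.

Emit:
arm_command --motion '[[[0,0,0,0,0,-0.039,1],[0,0,0,0,0,-0.039,1],[0,0,0,0,0,-0.039,1],[0,0,0,0,0,-0.039,1],[0,0,0,0,0,-0.039,1]]]'

```text
time_s: 1.82
ee_pos: [0.2718, 0.5628, 0.2313]
tool_rot: [-0.262, 3.131, 0.0]
ft_force: [0.6, 0.9, -0.6]
finger_gap: -0.0002
finger_force: 0.0
```

Emit:
arm_command --motion '[[[-0.2,-0.9,0,0,0,0,1],[-0.2,-0.9,0,0,0,0,1],[-0.2,-0.9,0,0,0,0,1],[-0.2,-0.9,0,0,0,0,1],[-0.2,-0.9,0,0,0,0,1]]]'

```text
time_s: 2.45
ee_pos: [0.3153, 0.4543, 0.2314]
tool_rot: [-0.255, 3.131, 0.0]
ft_force: [0.3, 0.6, 0.1]
finger_gap: 0.0002
finger_force: 0.0
```

```bash
cat >> h.py <<'E'
O=np.array([.5945,-.0165]);yaw=.16
J=np.array([[np.cos(yaw),-np.sin(yaw)],[np.sin(yaw),np.cos(yaw)]])
def st():
    o=arm.get_obs();R=cv2.Rodrigues(np.array(o['tool_rot']))[0]
    print('t',round(o['time_s'],2),'jig',(J.T@(o['ee_pos'][:2]-O)).round(4),'z',o['ee_pos'][2].round(4),'toolx yaw',np.arctan2(R[1,0],R[0,0]).round(3),'want',round(np.pi+yaw-2*np.pi,3),'F',np.round(o['ft_force'],1),'gap',round(o['finger_gap'],4))
E
python3 - <<'E'
from h import *
st()
E
```

```text
t 2.45 jig [-0.2006  0.5093] z 0.2314 toolx yaw -2.979 want -2.982 F [0.3 0.6 0.1] gap 0.0002
```

Emit:
arm_command --motion '[[[-0.2,-0.9,0,0,0,0,1],[-0.2,-0.9,0,0,0,0,1],[-0.2,-0.9,0,0,0,0,1],[-0.2,-0.9,0,0,0,0,1],[-0.2,-0.9,0,0,0,0,1]]]'

```text
time_s: 3.08
ee_pos: [0.358, 0.3475, 0.2313]
tool_rot: [-0.255, 3.131, 0.0]
ft_force: [0.3, 0.1, -0.1]
finger_gap: -0.0
finger_force: 0.0
```

Emit:
arm_command --motion '[[[-0.2,-0.9,0,0,0,0,1],[-0.2,-0.9,0,0,0,0,1],[-0.2,-0.9,0,0,0,0,1],[-0.2,-0.9,0,0,0,0,1],[-0.2,-0.9,0,0,0,0,1]]]'

```text
time_s: 3.7
ee_pos: [0.4007, 0.2405, 0.2314]
tool_rot: [-0.255, 3.131, 0.0]
ft_force: [-0.3, -0.5, -1.0]
finger_gap: -0.0003
finger_force: 0.0
```

Emit:
arm_command --motion '[[[-0.2,-0.9,0,0,0,0,1],[-0.2,-0.9,0,0,0,0,1],[-0.2,-0.9,0,0,0,0,1],[-0.2,-0.9,0,0,0,0,1],[-0.2,-0.9,0,0,0,0,1]]]'

```text
time_s: 4.32
ee_pos: [0.4434, 0.1336, 0.2314]
tool_rot: [-0.255, 3.131, 0.001]
ft_force: [-0.2, 0.1, -0.7]
finger_gap: -0.0
finger_force: 0.0
```

Emit:
arm_command --motion '[[[-0.2,-0.9,0.2,0,0,0,1],[-0.2,-0.9,0.5,0,0,0,1],[-0.2,-0.9,0.7,0,0,0,1],[-0.2,-0.9,0.8,0,0,0,1],[-0.2,-0.9,0.8,0,0,0,1]]]'

```text
time_s: 4.95
ee_pos: [0.4863, 0.0267, 0.1559]
tool_rot: [-0.255, 3.131, 0.0]
ft_force: [0.2, 0.9, -0.4]
finger_gap: 0.0001
finger_force: 0.0
```

```bash
python3 - <<'E'
from h import *
im,d=arm.camera('top'); cv2.imwrite('pics/top1c.png',cv2.resize(im[140:290,220:420,::-1],(800,600),interpolation=cv2.INTER_CUBIC))
im,d=arm.camera('scene'); cv2.imwrite('pics/sc1c.png',cv2.resize(im[150:350,200:450,::-1],(750,600),interpolation=cv2.INTER_CUBIC))
st()
E
```

```text
t 5.05 jig [-0.1011  0.0582] z 0.1547 toolx yaw -2.982 want -2.982 F [ 0.1 -0.8 -0.2] gap 0.0002
```

View pics/sc1c.png

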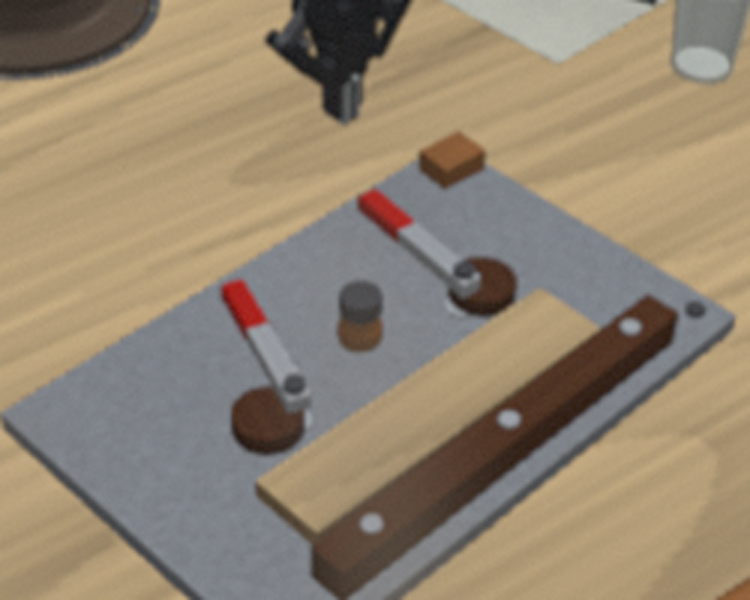

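Emit:
arm_command --motion '[[[0,0,1,0,0,0,1],[0,0,1,0,0,0,1],[0,0,1,0,0,0,1],[0,0,1,0,0,0,1],[0,0,0.9,0,0,0,1]]]'

```text
time_s: 5.68
ee_pos: [0.4863, 0.0286, 0.0337]
tool_rot: [-0.256, 3.13, 0.001]
ft_force: [-0.3, -0.1, -0.0]
finger_gap: -0.0003
finger_force: 0.0
```

Emit:
arm_command --motion '[[[0,0.52,0,0,0,0,1],[0,0.52,0,0,0,0,1],[0,0.52,0,0,0,0,1],[-0.2,0.55,0,0,0,0,1],[-0.2,0.55,0,0,0,0,1]]]'

```text
time_s: 6.3
ee_pos: [0.4859, 0.0966, 0.0343]
tool_rot: [-0.256, 3.13, 0.0]
ft_force: [0.6, -2.9, -0.1]
finger_gap: 0.0002
finger_force: 0.8
```

```bash
cat >> h.py <<'E'
def look(f):
    im=arm.camera('top')[0][:,:,::-1].copy(); s=arm.camera('scene')[0][:,:,::-1]
    cv2.imwrite(f'pics/{f}.png',np.vstack([cv2.resize(im[140:290,220:420],(400,300)),cv2.resize(s[190:390,190:456],(400,300))]))
    hsv=cv2.cvtColor(im,cv2.COLOR_BGR2HSV)
    m=(((hsv[...,0]<8)|(hsv[...,0]>172))&(hsv[...,1]>130)&(hsv[...,2]>80)).astype(np.uint8)
    n,l,q,c=cv2.connectedComponentsWithStats(m)
    for i in range(1,n):
        if q[i][4]>20:
            ys,xs=np.nonzero(l==i);W=(world('top',np.c_[xs,ys],z=.053)[:,:2]-O)@J
            mu=W.mean(0);v=np.linalg.eigh(np.cov((W-mu).T))[1][:,1]
            sg=1 if mu[1]>0 else -1; v=v*np.sign(v@(mu-[0,sg*.085])); dd=mu-[0,sg*.085]
            print('red',mu.round(4),q[i][4],'angle(axis,pos)',round(np.arctan2(sg*v[1],-v[0]),3),round(np.arctan2(sg*dd[1],-dd[0]),3),'r',np.hypot(*dd).round(4))
E
python3 - <<'E'
from h import *
st(); look('p2')
E
```

```text
t 6.3 jig [-0.0892  0.1289] z 0.0343 toolx yaw -2.978 want -2.982 F [ 0.6 -2.9 -0.1] gap 0.0002
red [-0.0867 -0.0536] 127 angle(axis,pos) -0.345 -0.348 r 0.0922
```

View pics/p2.png

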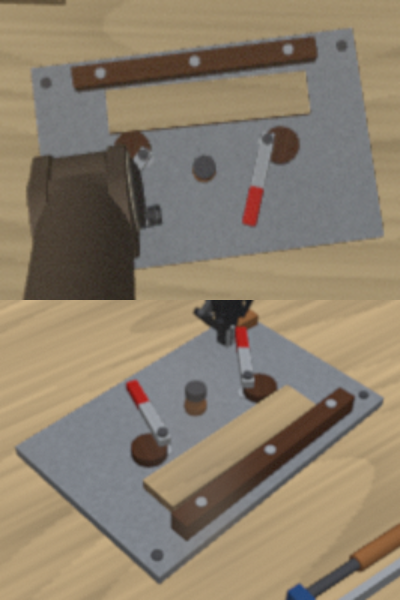

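The scene view shows the fingers beside the left red end, about (235,340) in the combined picture, and the lever is swinging. The jar and offcut haven't moved. I'll continue the arc.

Emit:
arm_command --motion '[[[-0.32,0.4,0.1,0,0,0,1],[-0.32,0.4,0,0,0,0,1],[-0.5,0.36,0,0,0,0,1],[-0.5,0.36,0,0,0,0,1],[0,0,0,0,0,0,1]]]'

```text
time_s: 7.02
ee_pos: [0.521, 0.1409, 0.0313]
tool_rot: [-0.257, 3.13, 0.001]
ft_force: [0.3, -0.9, -0.1]
finger_gap: 0.0
finger_force: 0.0
```

```bash
python3 - <<'E'
from h import *
st()
E
```

```text
t 7.03 jig [-0.0475  0.1671] z 0.0313 toolx yaw -2.978 want -2.982 F [ 0.3 -0.9 -0.1] gap 0.0
```

Emit:
arm_command --motion '[[[-0.35,0.1,0,0,0,0,1],[-0.35,0.1,0,0,0,0,1],[-0.3,0.1,0,0,0,0,1],[-0.1,0,0,0,0,0,1],[0,0,0,0,0,0,1]]]'

```text
time_s: 7.65
ee_pos: [0.5451, 0.1508, 0.031]
tool_rot: [0.255, -3.129, 0.001]
ft_force: [-3.7, -1.7, 0.7]
finger_gap: 0.0001
finger_force: 2.3
```

Emit:
arm_command --motion '[[[-0.1,0,0,0,0,0,1],[-0.1,0,0,0,0,0,1],[-0.1,0,0,0,0,0,1],[-0.1,0,0,0,0,0,1],[0,0,0,0,0,0,1]]]'

```text
time_s: 8.28
ee_pos: [0.5474, 0.1515, 0.03]
tool_rot: [0.255, -3.115, 0.003]
ft_force: [-25.8, -3.3, 17.7]
finger_gap: 0.0003
finger_force: 13.5
```

```bash
python3 - <<'E'
from h import *
st()
E
```

```text
t 8.28 jig [-0.0197  0.1733] z 0.03 toolx yaw -2.979 want -2.982 F [-25.8  -3.3  17.7] gap 0.0003
```

The finger is pressing on the stop with about 26 N. I'll back off and lift.

Emit:
arm_command --motion '[[[0.3,0,0,0,0,0,1],[0.6,0,0,0,0,0,1],[0.6,0,0,0,0,0,1],[0.1,0,-0.6,0,0,0,1],[0,0,-1,0,0,0,1]]]'

```text
time_s: 8.9
ee_pos: [0.5158, 0.1463, 0.0722]
tool_rot: [0.255, -3.131, 0.0]
ft_force: [0.5, 0.5, 0.2]
finger_gap: -0.0003
finger_force: 0.0
```

Emit:
arm_command --motion '[[[0.1,-0.3,-1,0,0,0,1],[0.3,-0.6,-1,0,0,0,1],[0.5,-0.8,-0.8,0,0,0,1],[0.5,-0.8,0,0,0,0,1],[0.5,-0.8,0,0,0,0,1]]]'

```text
time_s: 9.52
ee_pos: [0.4822, 0.0563, 0.1416]
tool_rot: [-0.255, 3.13, 0.0]
ft_force: [0.3, 0.3, -0.8]
finger_gap: 0.0003
finger_force: 0.0
```

```bash
python3 - <<'E'
from h import *
st(); look('p3')
E
```

```text
t 9.53 jig [-0.0993  0.0898] z 0.1416 toolx yaw -2.979 want -2.982 F [ 0.3  0.3 -0.8] gap 0.0003
red [-0.0865 -0.0536] 128 angle(axis,pos) -0.342 -0.348 r 0.092
```

View pics/p3.png

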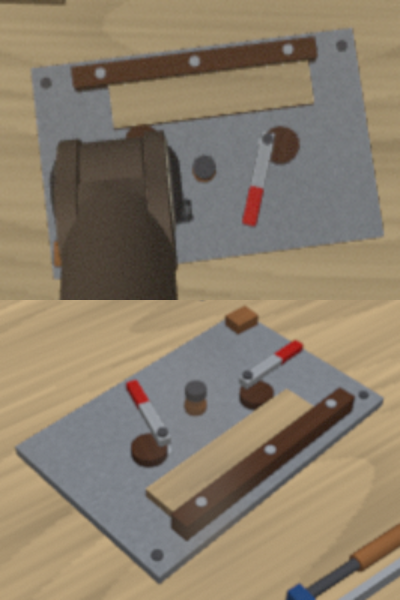

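The left lever is closed, with its red end at about (290,350) in the lower picture. The strip has moved towards the fence, and the jar and offcut are in place. Now the right lever.

Emit:
arm_command --motion '[[[-0.1,-0.8,0,0,0,0,1],[-0.1,-0.8,0,0,0,0,1],[-0.1,-0.8,0,0,0,0,1],[-0.1,-0.8,0,0,0,0,1],[-0.1,-0.8,0,0,0,0,1]]]'

```text
time_s: 10.25
ee_pos: [0.5114, -0.0395, 0.1409]
tool_rot: [-0.256, 3.131, 0.0]
ft_force: [0.5, 0.0, 0.5]
finger_gap: -0.0003
finger_force: 0.0
```

```bash
python3 - <<'E'
from h import *
st()
E
```

```text
t 10.25 jig [-0.0857 -0.0095] z 0.1409 toolx yaw -2.978 want -2.982 F [0.5 0.  0.5] gap -0.0003
```

Emit:
arm_command --motion '[[[0,0,0.9,0,0,0,1],[0,0,0.9,0,0,0,1],[0,0,0.9,0,0,0,1],[0,0,0.9,0,0,0,1],[0,0,0.7,0,0,0,1]]]'

```text
time_s: 10.88
ee_pos: [0.5109, -0.0389, 0.0325]
tool_rot: [0.256, -3.13, -0.0]
ft_force: [-0.7, -0.4, -0.3]
finger_gap: -0.0002
finger_force: 0.0
```

Emit:
arm_command --motion '[[[0.12,-0.48,0,0,0,0,1],[0.12,-0.48,0,0,0,0,1],[0.12,-0.48,0,0,0,0,1],[0.12,-0.48,0,0,0,0,1],[0,0,0,0,0,0,1]]]'

```text
time_s: 11.5
ee_pos: [0.5073, -0.0904, 0.0343]
tool_rot: [-0.252, 3.13, -0.001]
ft_force: [-0.2, 0.3, 0.1]
finger_gap: 0.0002
finger_force: 0.0
```

```bash
python3 - <<'E'
from h import *
st(); look('p4')
E
```

```text
t 11.5 jig [-0.0979 -0.0591] z 0.0343 toolx yaw -2.981 want -2.982 F [-0.2  0.3  0.1] gap 0.0002
red [0.0006 0.177 ] 126 angle(axis,pos) 1.581 1.577 r 0.092
```

View pics/p4.png

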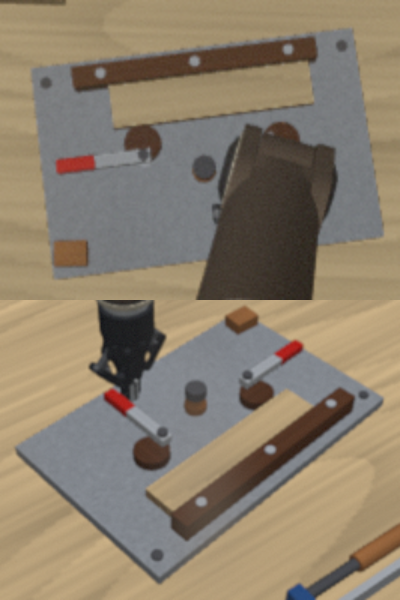

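The left red end at (75,165) in the top half measures 1.58 rad, so that lever is fully closed. The right lever is swinging outward with the fingers behind it. I'll continue the arc.

Emit:
arm_command --motion '[[[0.05,-0.5,0.1,0,0,0,1],[0.05,-0.5,0,0,0,0,1],[0.05,-0.52,0,0,0,0,1],[-0.2,-0.55,0,0,0,0,1],[-0.2,-0.55,0,0,0,0,1]]]'

```text
time_s: 12.22
ee_pos: [0.5241, -0.1534, 0.0312]
tool_rot: [0.255, -3.131, -0.0]
ft_force: [0.5, 2.1, 0.5]
finger_gap: 0.0002
finger_force: 0.7
```

Emit:
arm_command --motion '[[[-0.36,-0.47,0,0,0,0,1],[-0.36,-0.47,0,0,0,0,1],[-0.5,-0.35,0,0,0,0,1],[-0.5,-0.35,0,0,0,0,1],[0,0,0,0,0,0,1]]]'

```text
time_s: 12.85
ee_pos: [0.5743, -0.1865, 0.0312]
tool_rot: [-0.255, 3.13, -0.001]
ft_force: [-0.8, -0.4, -1.6]
finger_gap: -0.0001
finger_force: 0.0
```

```bash
python3 - <<'E'
from h import *
st()
E
```

```text
t 12.85 jig [-0.0471 -0.1646] z 0.0312 toolx yaw -2.979 want -2.982 F [-0.8 -0.4 -1.6] gap -0.0001
```

Emit:
arm_command --motion '[[[-0.35,-0.12,0,0,0,0,1],[-0.35,-0.12,0,0,0,0,1],[-0.3,-0.12,0,0,0,0,1],[-0.1,0,0,0,0,0,1],[0,0,0,0,0,0,1]]]'

```text
time_s: 13.48
ee_pos: [0.6006, -0.1895, 0.0308]
tool_rot: [0.256, -3.129, -0.002]
ft_force: [-5.2, 1.3, 0.8]
finger_gap: -0.0001
finger_force: 2.2
```

Emit:
arm_command --motion '[[[-0.1,0,0,0,0,0,1],[-0.1,0,0,0,0,0,1],[-0.1,0,0,0,0,0,1],[-0.1,0,0,0,0,0,1],[0,0,0,0,0,0,1]]]'

```text
time_s: 14.1
ee_pos: [0.602, -0.1897, 0.0303]
tool_rot: [0.25, -3.114, -0.006]
ft_force: [-31.0, 0.1, 19.7]
finger_gap: 0.0001
finger_force: 15.2
```

```bash
python3 - <<'E'
from h import *
st()
E
```

```text
t 14.1 jig [-0.0202 -0.1721] z 0.0303 toolx yaw -2.981 want -2.982 F [-31.    0.1  19.7] gap 0.0001
```

The right lever is at its stop too (31 N). I'll back off, lift and move clear towards the robot.

Emit:
arm_command --motion '[[[0.3,0,0,0,0,0,1],[0.6,0,0,0,0,0,1],[0.6,0,0,0,0,0,1],[0.1,0,-0.6,0,0,0,1],[0,0,-1,0,0,0,1]]]'

```text
time_s: 14.72
ee_pos: [0.5716, -0.1951, 0.0722]
tool_rot: [0.255, -3.131, -0.0]
ft_force: [0.2, -0.3, -0.1]
finger_gap: -0.0003
finger_force: 0.0
```

Emit:
arm_command --motion '[[[0.2,0,-1,0,0,0,1],[0.6,0,-1,0,0,0,1],[0.8,0,-1,0,0,0,1],[0.8,0,-1,0,0,0,1],[0.8,0,-0.5,0,0,0,1]]]'

```text
time_s: 15.35
ee_pos: [0.4935, -0.2084, 0.1866]
tool_rot: [-0.255, 3.127, -0.002]
ft_force: [-0.9, -0.3, 0.0]
finger_gap: -0.0002
finger_force: 0.0
```

Emit:
arm_command --motion '[[[0.8,0,0,0,0,0,1],[0.8,0,0,0,0,0,1],[0,0,0,0,0,0,1],[0,0,0,0,0,0,1],[0,0,0,0,0,0,1]]]'

```text
time_s: 15.98
ee_pos: [0.4543, -0.2143, 0.184]
tool_rot: [-0.257, 3.13, -0.0]
ft_force: [0.1, 1.1, 0.5]
finger_gap: 0.0003
finger_force: 0.0
```

```bash
python3 - <<'E'
from h import *
st(); look('p5')
E
```

```text
t 15.97 jig [-0.1699 -0.1729] z 0.184 toolx yaw -2.978 want -2.982 F [0.1 1.1 0.5] gap 0.0003
red [ 0.0005 -0.1786] 124 angle(axis,pos) 1.575 1.576 r 0.0936
red [0.0006 0.177 ] 126 angle(axis,pos) 1.581 1.577 r 0.092
```

View pics/p5.png

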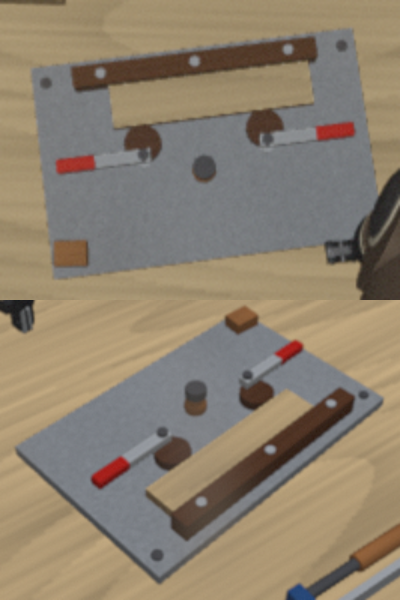

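Both red ends, at about (75,165) and (335,131) in the top half, measure 1.575 to 1.58 rad, so both levers are closed. The strip lies along the fence, the jar and offcut haven't moved, and the arm is clear.

```bash
python3 -c "
from rig import arm
print(arm.sign_off())"
```

```text
the job is handed in; nothing more can be done
None
```

Both cam levers are fully closed against their stops (about 1.57 rad each in the last picture), the strip lies flat along the fence, the jar and offcut did not move, and the job was handed in at about 16 s.

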